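# Switch on the plinth light under the carved figure

## Task

Switch on the lighted plinth that carries the carved wooden figure: with a fingertip in the recessed slot in its top, slide the small black switch all the way towards the figure. Leave the switch of the other plinth, the one with the slate shard, as it is.

Things in the scene. Friction and masses are not known exactly. Their poses are not given: they have to be found in the camera images.
- figure_plinth: white display plinth, 260 x 96 x 36 mm, fixed, with a 188 mm carved wooden figure near one end (a like plinth has a dark slate shard; they may swap places). Origin: centre of underside; z up; x along its length, away from the figure, whose axis is at x = -80 mm. Slot in the top, open upwards: x 4 to 116, y -18 to 18 mm, 16 mm deep (floor 20 mm above the table)
- figure_ridge (a point): centre of the top of the switch in the figure plinth's slot: black upright ridge, 10 mm along the slot (plinth x), 32 mm across, its top flush with the plinth's (36 mm above the table). Behind it, on the side away from the figure, at least 49 mm of slot is free for a closed fingertip that pushes the ridge towards the figure (plinth -x)
- figure_switch (a joint): travel of that switch in m: 0 = off, ridge at plinth x = 62 mm, farthest from the figure; 0.030 = fully on, at its stop nearest the figure (ridge at plinth x = 32 mm). It needs 2 to 3 N to slide and stays where it is left. Starts between 0 and 0.006
- shard_switch (a joint): travel in m of the equal switch in the shard's plinth, towards its shard (which is lower than the figure); starts between 0 and 0.006, to be left alone

How it is judged:
By the outcome, as a careful person would: the job done as asked, in the order asked, and still so for the second after the job is handed in, with the robot touching nothing.
It also fails if it takes over 29 s, if anything falls off the work surface, if the arm or the gripper's body presses on something with over 40 N, if the wrist force passes 120 N, or if a joint passes its speed limit or range.

## Robot

A 6-joint arm with a two-finger parallel gripper is mounted at the origin on the work surface. World frame = base frame: x ahead of the robot, y to its left, z up, the work surface at z = 0. Lengths are in mm, angles in rad, forces in N, time in s.
With the tool pointing down it reaches from about 400 to 925 mm from the base axis. Payload 12.5 kg.
Tool frame: the origin (TCP) lies between the finger pads; the fingertips stand 19 mm ahead of it and the grasp point (between the pads) is the TCP (env.tips_ahead is the distance from the TCP to the fingertips, in mm); z points along the fingers, y is the line along which they close (so a half turn about z gives the same grasp; the last joint's range is limited). The gripper opens to 95 mm and grips with 3 to 60 N. Pads are 20 mm wide; open, the fingers measure 119 mm over their backs; the gripper's body (75 mm by 180 mm) begins 59 mm behind the grasp point.
Start: joints at [-0.106, 0.491, 1.559, -0, 1.092, -0.106], TCP at [625.016, 0.021, 233.661] pointing down, gripper open.
Joint ranges: [-3.1, 3.1], [-0.84, 2.19], [0.05, 2.79], [-1.13, 4.28], [0.06, 2.93], [-2.69, 2.69]. Speed limits (rad/s): [2.22, 2.22, 2.79, 3.14, 3.14, 3.14].

## Interface

Orientations are given as [roll, pitch, yaw] about the fixed x, y, z axes, in that order (R = Rz(yaw) Ry(pitch) Rx(roll)).
In Python, from cell import env gives the robot as it stands.
- The arm moves only by the shell command python3 -m crank 'ROWS'. ROWS is JSON, a list of rows, each a list of 5 numbers: the shift along the tool's x, y, z in mm, then the turn about the tool's z in degrees, then the finger opening in mm, from 0 to 95.1. In form: [[dx, dy, dz, yaw, grip], ...]. A call has 1 to 10 rows; each row is the pose to reach, as a shift and turn from the pose commanded when the call began, along the tool's axes at that moment; what a row does not reach only later rows make up. A row lasts 1/12 s, in which the tool goes at most 41.7 mm and 7.16 degrees, less where a joint would pass 70% of its speed; a pose out of reach is approached as far as the arm can. A call with a gripper value outside its range is refused whole. The fingers move at their own pace and stop on an object; the grip force is fixed at half the most. Time passes only in rows, so rows that repeat a pose let the fingers close. It gives the time, the measured TCP pose, the force, the opening and the grip force at its end, in the units of the state.
- env.state(): the state, without advancing time (a new reading comes with each control period).
- env.read_camera(name): name is "scene" or "side" or "wrist"; returns a dict with "img" (384x512x3 uint8, blue, green, red), "K" (3x3 intrinsics, pixels), "pose" (4x4, takes a point from camera to world coordinates). Camera axes: x right, y down, z forward; pixel columns grow to the right and rows downward; lengths in mm; the calibration is good to about 2 mm. A picture is of the moment at which its call begins. There is no depth.
- env.job_done(): hands the job in; it is judged then, once.
The state is a dict: "t": time; "joints": joint angles; "qvel": joint speeds; "tau": joint torques, N m; "eef_pos": TCP position; "tcp_rot": TCP orientation; "ft_force": force on the tool from outside, world axes, zero at the start; "moment": the same for the moment, N m; "opening": opening from 0.0 (shut) to 1.0 (fully open); "grip_force": force on a finger pad.
Only numpy, scipy, OpenCV 4.12 (cv2) and the standard library are available. Lean on these libraries where they do the work, as an engineer would, in place of code of your own. Each camera call takes 0.05 s, during which the arm holds its last target. There are 200 camera calls.

## Working session

There is one attempt and no reset: what is moved stays moved. The work goes in short steps, Python scripts to look and compute and a shell command to move; the robot and the scene stay as the last step left them, time stands still between calls to the robot, and variables do not carry over. Pictures are saved under pics/ and viewed, at most 10 in all, crops included, and the job is handed in when it is done.

```bash
mkdir -p pics; python3 - <<'E'
from cell import env
import cv2,numpy as np
a=[]
for n in("scene","side"):
    c=env.read_camera(n);a.append(c["img"]);print(n,c["K"].round(1).tolist(),c["pose"].round(3).tolist());cv2.imwrite(f"pics/{n}0.png",c["img"])
    
s=env.state();print(s["t"],s["eef_pos"],s["tcp_rot"],env.tips_ahead)
E
```

```text
scene [[471.7, 0.0, 253.7], [0.0, 471.7, 186.3], [0.0, 0.0, 1.0]] [[0.461, 0.512, -0.724, 1243.347], [0.887, -0.25, 0.388, -402.688], [0.017, -0.821, -0.57, 628.889], [0.0, 0.0, 0.0, 1.0]]
side [[383.7, 0.0, 255.7], [0.0, 383.7, 193.6], [0.0, 0.0, 1.0]] [[0.741, -0.33, 0.585, 123.847], [-0.671, -0.387, 0.632, -486.936], [0.018, -0.861, -0.509, 435.468], [0.0, 0.0, 0.0, 1.0]]
0.1 [6.24815825e+02 1.85996728e-02 2.33121400e+02] [-3.14061511e+00 -1.08862308e-04  1.57074674e+00] 19.0
```

View pics/scene0.png

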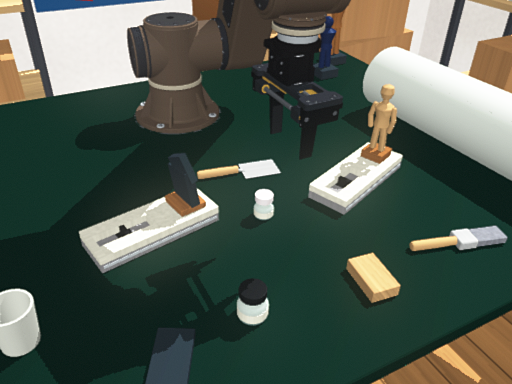

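View pics/side0.png

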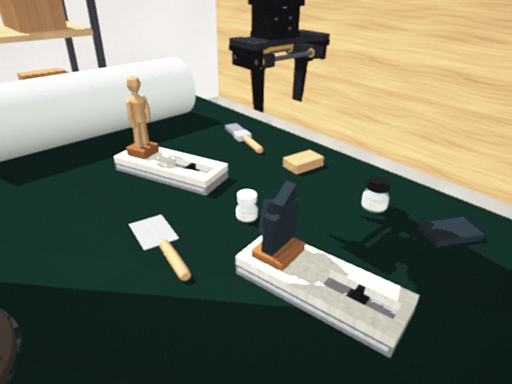

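The figure plinth is right of centre in the scene view: its top spans (310,183) to (403,155), with the ridge near (345,181). In the side view the ridge is near (193,166). I'll zoom in on both.

```bash
python3 - <<'E'
import cv2,numpy as np
a=cv2.imread("pics/scene0.png")[130:220,300:420];b=cv2.imread("pics/side0.png")[125:200,105:240]
f=lambda i:cv2.resize(i,(780,int(i.shape[0]*780/i.shape[1])),interpolation=cv2.INTER_CUBIC)
cv2.imwrite("pics/za.png",f(a));cv2.imwrite("pics/zb.png",f(b))
E
```

```text
(no output)
```

View pics/za.png

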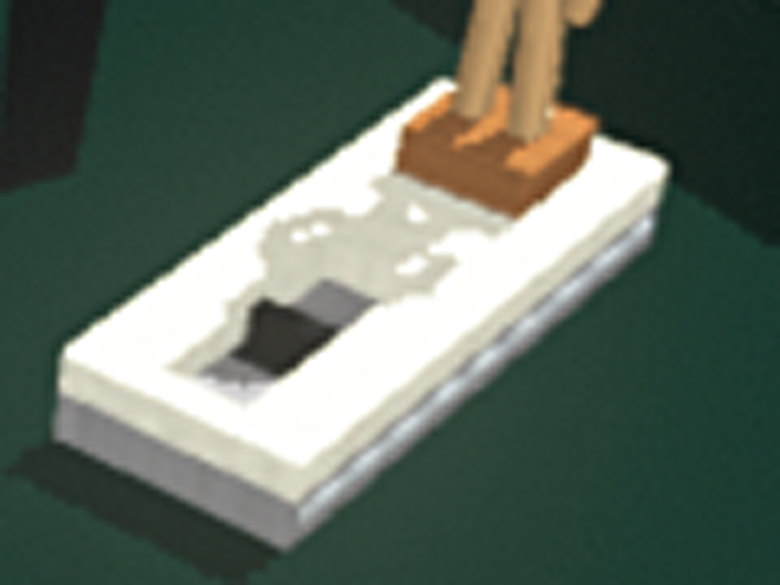

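View pics/zb.png

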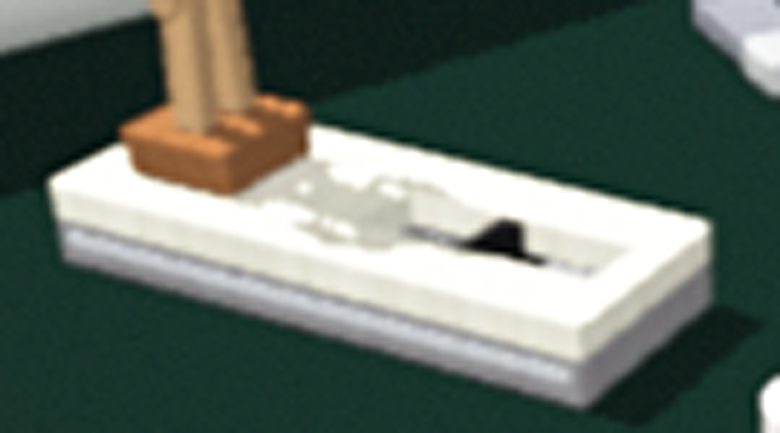

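```bash
cat > h.py <<'E'
import numpy as np
def ray(c,p,z=36):
    d=c["pose"][:3,:3]@np.linalg.inv(c["K"])@[p[0],p[1],1];o=c["pose"][:3,3]
    return (o+d*(z-o[2])/d[2])[:2]
E
python3 - <<'E'
from cell import env
from h import *
sc=env.read_camera("scene");sd=env.read_camera("side")
for n,p in dict(A=(62,355),B=(303,475),C=(668,165),D=(440,82),ridge=(295,325)).items():print(n,ray(sc,(300+p[0]/6.5,130+p[1]/6.5)).round(1))
for n,p in dict(nr=(583,345),fr=(712,228),l=(50,183),ridge=(508,225)).items():print(n,ray(sd,(105+p[0]/5.778,125+p[1]/5.778)).round(1))
E
```

```text
A [538.4 115.2]
B [630.9 148.1]
C [532.4 391.9]
D [443.7 354.2]
ridge [558.6 198.5]
nr [527.6 105.3]
fr [624.2 150.5]
l [440.  360.7]
ridge [562.9 205.7]
```

Corners from both views put the plinth's centre near (534,252), with the direction away from the figure at -69°. I'll align the tool x axis with the push direction and move above the free end of the slot with the fingers closed.

```bash
python3 -m crank '[[30,-10,10,-4,0],[60,-20,30,-8,0],[90,-30,50,-12,0],[120,-40,70,-16,0],[150,-50,90,-20,0],[168,-59,100,-21,0],[168,-59,100,-21,0],[168,-59,100,-21,0],[168,-59,100,-21,0]]'; python3 - <<'E'
from cell import env
import cv2,numpy as np
c=env.read_camera("wrist");cv2.imwrite("pics/w1.png",c["img"]);print(c["pose"].round(2).tolist(),c["K"].tolist())
s=env.state();print(s["t"],s["eef_pos"],s["tcp_rot"],s["opening"])
E
```

```text
t: 0.95
eef_pos: [566.6, 167.6, 134.1]
tcp_rot: [3.141, 0.0, 1.937]
ft_force: [0.1, -0.3, -0.6]
opening: 0.427
grip_force: 0.0
[[0.93, 0.34, 0.1, 541.12], [0.36, -0.9, -0.25, 238.0], [0.0, 0.27, -0.96, 284.39], [0.0, 0.0, 0.0, 1.0]] [[285.93369189726917, 0.0, 253.53813843393613], [0.0, 285.93369189726917, 196.66679985854773], [0.0, 0.0, 1.0]]
1.0 [566.80777475 167.29348486 134.29753222] [3.14030917e+00 3.86347083e-04 1.93617322e+00] 0.3858151668353111
```

View pics/w1.png

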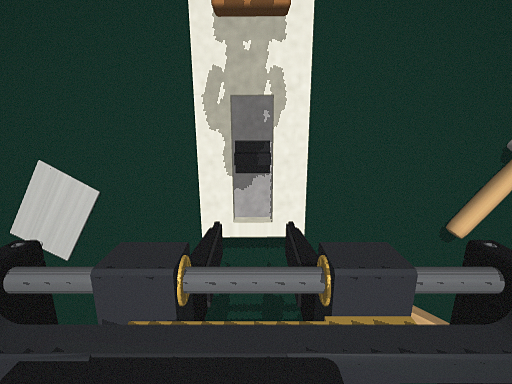

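The wrist view shows the plinth along the image vertical, its near edge at row 237 (columns 203 to 309). The slot runs from row 95 to 222, columns 231 to 274, and the black switch covers rows 140 to 173 around column 252.

```bash
python3 - <<'E'
from cell import env
from h import *
import cv2
c=env.read_camera("wrist");s=env.state();t=s["eef_pos"];y=s["tcp_rot"][2]
X=np.array([np.cos(y),np.sin(y)]);Y=np.array([np.sin(y),-np.cos(y)])
def tool(p,z=36):
    d=ray(c,p,z)-t[:2];return (d@X).round(1),(d@Y).round(1)
m=c["img"].max(2)>130
for r in(40,225,232):
    k=np.flatnonzero(m[r,150:350])+150;print(r,k[0],k[-1],tool((k[0]-.5,r)),tool((k[-1]+.5,r)))
for n,p in dict(near=(256,238),slotnear=(252,222),slotfar=(252,95),sl=(231,120),sr=(274,120),sl2=(233,215),sr2=(272,215)).items():print(n,tool(p))
g=c["img"][:,252].max(1);print(list(zip(range(134,182),g[134:182])))
for r in(140,152,158,173):print(r,tool((252,r)),tool((252,r),20))
E
```

```text
40 190 312 (np.float64(133.6), np.float64(-48.7)) (np.float64(133.6), np.float64(47.6))
225 201 304 (np.float64(-20.9), np.float64(-47.8)) (np.float64(-21.0), np.float64(48.7))
232 202 303 (np.float64(-27.9), np.float64(-47.2)) (np.float64(-28.0), np.float64(48.1))
near (np.float64(-34.0), np.float64(3.7))
slotnear (np.float64(-18.0), np.float64(-0.0))
slotfar (np.float64(92.9), np.float64(0.2))
sl (np.float64(73.1), np.float64(-17.5))
sr (np.float64(73.1), np.float64(18.6))
sl2 (np.float64(-11.2), np.float64(-17.4))
sr2 (np.float64(-11.2), np.float64(18.4))
[(134, np.uint8(107)), (135, np.uint8(109)), (136, np.uint8(109)), (137, np.uint8(107)), (138, np.uint8(110)), (139, np.uint8(114)), (140, np.uint8(50)), (141, np.uint8(32)), (142, np.uint8(36)), (143, np.uint8(36)), (144, np.uint8(38)), (145, np.uint8(31)), (146, np.uint8(41)), (147, np.uint8(36)), (148, np.uint8(38)), (149, np.uint8(32)), (150, np.uint8(41)), (151, np.uint8(28)), (152, np.uint8(24)), (153, np.uint8(33)), (154, np.uint8(40)), (155, np.uint8(37)), (156, np.uint8(36)), (157, np.uint8(40)), (158, np.uint8(34)), (159, np.uint8(38)), (160, np.uint8(34)), (161, np.uint8(35)), (162, np.uint8(29)), (163, np.uint8(39)), (164, np.uint8(33)), (165, np.uint8(33)), (166, np.uint8(46)), (167, np.uint8(30)), (168, np.uint8(33)), (169, np.uint8(34)), (170, np.uint8(31)), (171, np.uint8(39)), (172, np.uint8(42)), (173, np.uint8(105)), (174, np.uint8(106)), (175, np.uint8(102)), (176, np.uint8(100)), (177, np.uint8(100)), (178, np.uint8(92)), (179, np.uint8(93)), (180, np.uint8(155)), (181, np.uint8(159))]
140 (np.float64(56.6), np.float64(0.1)) (np.float64(55.4), np.float64(0.0))
152 (np.float64(46.4), np.float64(0.1)) (np.float64(44.5), np.float64(0.0))
158 (np.float64(41.2), np.float64(0.1)) (np.float64(39.0), np.float64(0.0))
173 (np.float64(27.9), np.float64(0.1)) (np.float64(24.9), np.float64(-0.0))
```

Alignment is good: lateral error is about 0.3 mm and the TCP is at plinth x≈97.5. The ridge's near face is at x≈63. I'll descend into the slot with the fingers shut.

```bash
python3 -m crank '[[0,0,20,0,0],[0,0,40,0,0],[0,0,55,0,0],[0,0,55,0,0],[0,0,55,0,0],[0,0,55,0,0],[0,0,55,0,0]]'
```

```text
t: 1.63
eef_pos: [566.7, 167.8, 79.9]
tcp_rot: [3.14, 0.0, 1.937]
ft_force: [-0.0, -0.6, -0.1]
opening: 0.004
grip_force: 0.0
```

```bash
python3 -m crank '[[0,0,12,0,0],[0,0,24,0,0],[0,0,33,0,0],[0,0,33,0,0],[0,0,33,0,0]]'; python3 -m crank '[[8,0,0,0,0],[16,0,0,0,0],[22,0,0,0,0],[26,0,0,0,0],[30,0,0,0,0],[34,0,0,0,0],[37,0,0,0,0],[40,0,0,0,0],[40,0,0,0,0]]'
```

```text
t: 2.05
eef_pos: [565.6, 168.0, 44.7]
tcp_rot: [-3.14, -0.0, 1.937]
ft_force: [-0.4, -0.2, -0.4]
opening: 0.003
grip_force: 0.0
t: 2.8
eef_pos: [551.5, 205.9, 45.7]
tcp_rot: [3.141, -0.0, 1.938]
ft_force: [-0.6, -0.4, 0.5]
opening: 0.006
grip_force: 0.0
```

```bash
python3 -m crank '[[3,0,0,0,0],[6,0,0,0,0]]';python3 -m crank '[[2,0,0,0,0],[4,0,0,0,0]]';python3 -m crank '[[2,0,0,0,0],[2,0,0,0,0]]'
```

```text
t: 2.97
eef_pos: [549.6, 211.0, 45.6]
tcp_rot: [3.141, 0.0, 1.937]
ft_force: [0.3, -2.1, 1.1]
opening: 0.005
grip_force: 1.1
t: 3.13
eef_pos: [548.7, 213.6, 45.7]
tcp_rot: [3.141, 0.002, 1.939]
ft_force: [7.4, -26.9, 1.1]
opening: 0.004
grip_force: 13.9
t: 3.3
eef_pos: [548.6, 213.7, 45.7]
tcp_rot: [3.141, 0.004, 1.939]
ft_force: [7.6, -28.7, 2.0]
opening: 0.006
grip_force: 14.5
```

A firm stop at the expected travel (about 49 mm, 29 N). I'll back off, rise and look.

```bash
python3 -m crank '[[-8,0,0,0,0],[-20,0,0,0,0],[-25,0,0,0,0],[-25,0,-20,0,0],[-25,0,-50,0,0],[-35,0,-85,0,0],[-50,0,-100,0,0],[-50,0,-100,0,0]]'; python3 - <<'E'
from cell import env
from h import *
import cv2
c=env.read_camera("wrist");cv2.imwrite("pics/w2.png",c["img"][:260,100:420])
g=c["img"][:,252].max(1);print(np.flatnonzero(g<60)[:80])
s=env.state();t=s["eef_pos"];y=s["tcp_rot"][2];X=np.array([np.cos(y),np.sin(y)])
for r in(80,95,120,150,222):print(r,((ray(c,(252,r))-t[:2])@X).round(1))
E
```

```text
t: 3.97
eef_pos: [567.3, 168.8, 149.3]
tcp_rot: [3.135, 0.001, 1.936]
ft_force: [0.8, -0.7, -0.2]
opening: 0.005
grip_force: 0.0
[ 22 113 114 115 116 117 118 119 120 121 122 123 124 125 126 127 128 129
 130 131 132 133 134 135 136 137 138 139 140 141 142 143 144 225 226 227
 228 229 230 231 232 233 234 235 236 237 238 239 240 241 242 243 244 245
 246 247 248 249 250 251 252 253 254 255 256 257 258 259 260 261 262 263
 264 265 266 293 294 295 296 297]
80 105.0
95 92.8
120 71.8
150 45.3
222 -24.8
```

View pics/w2.png

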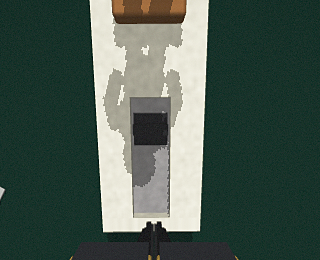

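The switch now sits near the figure end of the slot (crop rows 113 to 144). That puts it at about plinth x = 32 mm, the on stop, and the arm is clear.

```bash
python3 -c "
from cell import env
print(env.job_done())"
```

```text
the job is handed in; nothing more can be done
None
```

The figure plinth's switch was pushed to its firm stop nearest the figure (fully on), the shard plinth was not touched, and the job was handed in at about 4 s with the arm clear.

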